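Lay the kit parts into their nests

TASK

Two loose laser-cut plywood parts lie on the black kit board: a round dial and a square cover. Too wide to pick up flat, they are to be slid across the board until the dial drops into the round nest and the cover into the square one, each lying flat on the nest's green floor. Leave the battery, the black box, the glue bottle and the screwdriver beside the board where they are.

Things in the scene. Friction and masses are not known exactly. Their poses are not given: they have to be found in the camera images.
- dial: Loose round plywood disc with dark tick marks, diameter 98 mm, 10 mm thick, about 60 g. Origin at the centre of its underside, z up. It starts on the deck of the board, left or right.
- cover: Loose square plywood panel with dark slots, 88 x 88 mm, 10 mm thick, about 55 g. Origin at the centre of its underside, x and y parallel to its sides, z up. It starts on the deck of the board, on the other side, turned a little. It fits its nest in any of the four quarter turns.
- round_nest (a point): Centre of the green floor of the round nest: a recess of diameter 103 mm, 6 mm deep below the deck, in the far half of the board, left or right; a part lying in it stands 4 mm proud of the deck. Axes as the board's.
- square_nest (a point): Centre of the green floor of the square nest: a recess of 93 x 93 mm, 6 mm deep below the deck, in the far half of the board, on the other side from the round one. Its sides are parallel to x and y, which are the board's axes.
- board: Fixed black kit board with a thin plywood edge, 282 mm (x) by 448 mm (y); its flat deck is 12 mm above the table and has no raised rim. Origin at its centre at table height, x away from the robot, z up. The nest centres lie at x = +67 mm, y = +109 and -109 mm on it; the parts start near x = -58 mm, y = +110 and -110 mm.
- battery: Bystander: block battery lying flat, 46 x 26 x 17 mm, green with a steel end, left of the board. Origin at its underside.
- kit_box: Bystander: finished open black box lined with plywood, 130 x 130 x 55 mm, left of the board. Origin at its underside.
- glue: Bystander: standing glue bottle, diameter 52 mm, 130 mm high, right of the board. Origin at its underside.
- driver: Bystander: screwdriver lying right of the board. Origin at its underside.
Things that resemble listed ones, but are neither listed nor needed, are in the scene too. What is shaped like the dial but turquoise is not meant.

How it is judged:
By the outcome, as a careful person would: the job done as asked, in the order asked, and still so for the second after the job is handed in, with the robot touching nothing.
It also fails if it takes over 67 s, if anything falls off the work surface, if the arm or the gripper's body presses on something with over 40 N, if the wrist force passes 120 N, or if a joint passes its speed limit or range.

ROBOT

A 6-joint arm with a two-finger parallel gripper is mounted at the origin on the work surface. World frame = base frame: x ahead of the robot, y to its left, z up, the work surface at z = 0. Lengths are in mm, angles in rad, forces in N, time in s.
With the tool pointing down it reaches from about 300 to 775 mm from the base axis. Payload 14.6 kg.
Tool frame: the origin (TCP) lies on the centre line of the jaws, within the pads' length; the fingertips stand manip.tcp_to_tips ahead of it and the grasp point (between the pads) lies 5 mm behind it (manip.tcp_to_tips is the distance from the TCP to the fingertips, in mm); z points along the fingers, y is the direction in which the jaws open and shut (so a half turn about z gives the same grasp; the last joint's range is limited). The gripper opens to 94 mm and grips with 3 to 60 N. Pads are 16 mm wide; open, the fingers measure 119 mm over their backs; the gripper's body (75 mm by 177 mm) begins 78 mm behind the grasp point.
Start: joints at [1.209, 0.3, 1.521, -0, 1.321, -0.067], TCP at [159.799, 526.264, 219.446] pointing down, gripper open.
Joint ranges: [-3.03, 3.03], [-0.79, 2.21], [0.23, 2.52], [-1.04, 4.18], [0, 3.07], [-2.55, 2.55]. Speed limits (rad/s): [2.22, 2.22, 2.57, 3.14, 3.14, 3.14].

INTERFACE

Orientations are given as [roll, pitch, yaw] about the fixed x, y, z axes, in that order (R = Rz(yaw) Ry(pitch) Rx(roll)).
In Python, from cell import manip, optics, workorder gives the robot as it stands. The module is installed in compiled form; this text tells all that it offers.
- The arm moves only by the tool jog_arm, never from a script. Its argument "deltas" is text: rows parted by semicolons, each of 5 numbers parted by spaces: the shift along the tool's x, y, z in mm, then the turn about the tool's z in rad, then the finger opening in mm, from 0 to 94. In form: tx ty tz twist grip; .... A call has exactly 10 rows; each row is the pose to reach, as a shift and turn from the pose commanded when the call began, along the tool's axes at that moment; what a row does not reach only later rows make up. A row lasts 1/8 s, in which the tool goes at most 62.5 mm and 10.7 degrees, less where a joint would pass 70% of its speed; a pose out of reach is approached as far as the arm can. A call with a gripper value outside its range is refused whole. The fingers move at their own pace and stop on an object; "squeeze" is the grip in N (left out, the last holds). Time passes only in rows, so rows that repeat a pose let the fingers close, or fill a call up. It gives the time, the measured TCP pose, the force and the opening at its end, in the units of the state.
- manip.read_state(): the state, without advancing time (a new reading comes with each control period).
- optics.camera(name): name is "scene" or "top" or "wrist"; returns (picture, depth): 384x512x3 uint8, red, green, blue; 384x512 float32, mm along the optical axis (not along the pixel's ray), 0 where there is no reading.
- optics.get_calibration(name): a dict with "intrinsics" (3x3 intrinsics, pixels), "R" (3x3) and "t" (3): a world point X has camera coordinates R X + t; the wrist camera has in their place "hand_eye" (4x4, takes a point from camera to tool coordinates, whose origin is the TCP and whose axes are the flange's). Camera axes: x right, y down, z forward; pixel columns grow to the right and rows downward; lengths in mm; the calibration is good to about 2 mm. A picture is of the moment at which its call begins: read the wrist's pose just before it. get_calibration takes no time and is no camera call.
- workorder.sign_off(): hands the job in, once; it reports no verdict.
The state is a dict: "clock": time; "joints": joint angles; "qd": joint speeds; "effort": joint torques, N m; "eef_pos": TCP position; "eef_rot": TCP orientation; "wrist_force": force on the tool from outside, world axes, zero at the start; "moment": the same for the moment, N m; "finger_gap": finger opening in mm.
Only numpy, scipy, OpenCV 4.12 (cv2) and the standard library are available. Lean on these libraries where they do the work, as an engineer would, in place of code of your own. Each camera call takes 0.05 s, during which the arm holds its last target.

## Working session

There is one attempt and no reset: what is moved stays moved. The work goes in short steps, Python scripts to look and compute and a tool call to move; the robot and the scene stay as the last step left them, time stands still between calls to the robot, and variables do not carry over. Pictures are saved under pics/ and viewed, and the job is handed in when it is done.

Besides the shell and the picture viewer there is one more tool, called as name(argument=value, ...), one argument or row to a line, values as JSON. jog_arm: Moves the arm, as the interface text tells. Its arguments: {"type":"object","properties":{"deltas":{"type":"string"},"squeeze":{"type":"number"}},"required":["deltas"]}

```bash
mkdir -p pics
python3 - <<'E'
from cell import manip, optics, workorder
import cv2, numpy as np
s=manip.read_state(); print(s); print(manip.tcp_to_tips)
for n in ("scene","top"):
    p,d=optics.camera(n); cv2.imwrite(f"pics/{n}0.png",p[:,:,::-1]); np.savez(f"pics/{n}0.npz",p=p,d=d)
    print(n,optics.get_calibration(n))
print(optics.get_calibration("wrist"))
E
```

```text
{'clock': 0.0, 'joints': array([ 1.20936206e+00,  3.00471098e-01,  1.52156749e+00,  1.07386280e-05,
        1.32069713e+00, -6.66325865e-02]), 'qd': array([ 3.71143362e-04,  1.01144317e-04,  8.65770792e-05, -7.88083983e-04,
        9.46249414e-04, -7.08721580e-05]), 'effort': array([ 1.68177059e-03, -5.31803441e+01, -3.52744889e+01,  7.08556990e-02,
        2.43146508e-02, -1.10098938e-04]), 'eef_pos': array([159.7346994 , 526.04210183, 218.89207124]), 'eef_rot': array([-3.14045282e+00, -8.64875284e-05,  2.84678826e+00]), 'wrist_force': array([ 0.00961714,  0.11627138, -0.21613836]), 'moment': array([-0.0073031 , -0.03915452, -0.02577266]), 'finger_gap': 94.47393248186474}
14.0
scene {'intrinsics': array([[480.09777931,   0.        , 249.35146913],
       [  0.        , 480.09777931, 188.50395868],
       [  0.        ,   0.        ,   1.        ]]), 'R': array([[-0.61245954,  0.79023364,  0.02059383],
       [ 0.49843919,  0.40626637, -0.7658368 ],
       [-0.61355659, -0.45877928, -0.64270513]]), 't': array([ 333.06563373, -265.29332273, 1552.01934258])}
top {'intrinsics': array([[
[... 180 characters left out ...]
7888, -0.01039305],
       [-0.98122372, -0.00936669, -0.19264549],
       [ 0.19252481,  0.01242976, -0.98121338]]), 't': array([  33.69849694,  554.70091099, 1056.28757918])}
{'intrinsics': array([[324.6188046 ,   0.        , 254.81458944],
       [  0.        , 324.6188046 , 192.03695303],
       [  0.        ,   0.        ,   1.        ]]), 'hand_eye': array([[ 2.96714869e-04, -9.72923822e-01, -2.31125826e-01,
         6.67664728e+01],
       [ 9.99999484e-01,  5.13307422e-04, -8.76986817e-04,
         8.51580809e-02],
       [ 9.71879968e-04, -2.31125447e-01,  9.72923472e-01,
        -1.64723055e+02],
       [ 0.00000000e+00,  0.00000000e+00,  0.00000000e+00,
         1.00000000e+00]])}
```

View pics/top0.png

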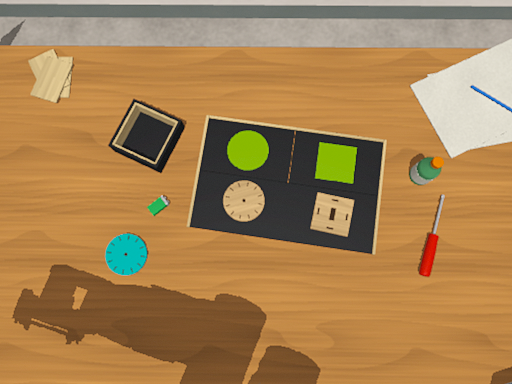

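View pics/scene0.png

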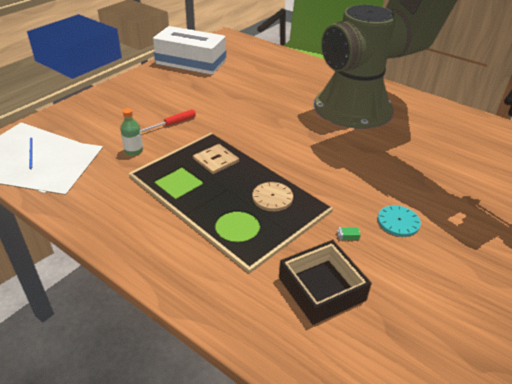

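```bash
cat > h.py <<'E'
import cv2, numpy as np
from cell import manip, optics, workorder
C={n:optics.get_calibration(n) for n in("scene","top")}
def ray(n,uv,z):
    c=C[n];K,R,t=c['intrinsics'],c['R'],c['t']
    uv=np.atleast_2d(uv).astype(float)
    d=(np.linalg.inv(K)@np.c_[uv,np.ones(len(uv))].T).T@R
    o=-R.T@t
    return o+d*((z-o[2])/d[:,2])[:,None]
def hsv(p): return cv2.cvtColor(p,cv2.COLOR_RGB2HSV)
def big(m,k=3,amin=100):
    m=m.astype(np.uint8)*255
    cs,_=cv2.findContours(m,cv2.RETR_EXTERNAL,cv2.CHAIN_APPROX_NONE)
    return sorted([c for c in cs if cv2.contourArea(c)>amin],key=cv2.contourArea,reverse=True)[:k]
E
python3 - <<'E'
from h import *
for n in("top","scene"):
    p=np.load(f"pics/{n}0.npz")['p'];H=hsv(p)
    print(n,'cam',-C[n]['R'].T@C[n]['t'])
    for (u,v) in ([(247,150),(336,162),(230,205),(320,225)] if n=="top" else [(237,226),(179,182),(265,190),(216,150)]): print(p[v,u],H[v,u])
    g=(H[:,:,0]>30)&(H[:,:,0]<50)&(H[:,:,1]>150)&(H[:,:,2]>80)
    for c in big(g,4):
        x,y,w,h=cv2.boundingRect(c); print('green',x,y,w,h,cv2.contourArea(c))
        P=ray(n,c[:,0,:],6)[:,:2].astype(np.float32)
        r=cv2.minAreaRect(P); print('  rect',r,'circ',cv2.minEnclosingCircle(P),'ell',cv2.fitEllipse(P))
E
```

```text
top cam [ 340.53372181   25.76072893 1143.65436581]
[136 184   0] [ 38 255 184]
[139 185   0] [ 37 255 185]
[207 174 122] [ 18 105 207]
[208 174 122] [ 18 105 208]
green 315 142 42 42 1367.0
  rect ((639.6219482421875, -155.6813201904297), (94.73130798339844, 93.75931549072266), 82.16275024414062) circ ((639.4732666015625, -155.23143005371094), 64.5492935180664) ell ((639.6007690429688, -155.60189819335938), (107.58880615234375, 109.1123275756836), 163.6045379638672)
green 227 130 42 41 1286.0
  rect ((669.2581176757812, 60.062904357910156), (101.81429290771484, 100.78703308105469), 44.99413299560547) circ ((669.3264770507812, 60.47267150878906), 51.796871185302734) ell ((669.3707885742188, 60.2855224609375), (101.394775390625, 101.52558898925781), 172.1026153564453)
scene cam [1288.47350305  556.61440779  787.46030767]
[146 202  80] [ 44 154 202]
[147 200  79] [ 43 154 200]
[230 192 142] [ 17  98 230]
[227 188 139] [ 17  99 227]
green 216 211 44 30 947.0
  rect ((666.1837768554688, 58.68840026855469), (95.54705810546875, 98.75432586669922), 57.87408447265625) circ ((665.005859375, 58.18919372558594), 50.51628875732422) ell ((666.0170288085938, 58.64817810058594), (93.74560546875, 98.53080749511719), 36.58168411254883)
green 155 168 48 30 701.5
  rect ((635.8685913085938, -158.45367431640625), (88.4282455444336, 89.0556869506836), 81.53423309326172) circ ((635.6986694335938, -158.90521240234375), 60.236351013183594) ell ((636.5567626953125, -157.85609436035156), (97.98585510253906, 103.95396423339844), 84.39957427978516)
green 319 0 64 22 342.5
  rect ((-776.4192504882812, -407.0759582519531), (268.2577209472656, 327.0133361816406), 41.28535842895508) circ ((-790.6168823242188, -407.04779052734375), 197.48252868652344) ell ((-782.6333618164062, -388.77032470703125), (294.0480651855469, 352.9990234375), 35.103553771972656)
```

Run:
```python
from h import *
B=np.array([654.4,-47.6]);yaw=-0.1366
for n in("top","scene"):
    p=np.load(f"pics/{n}0.npz")['p'];H=hsv(p)
    m=(H[:,:,2]>120)&(H[:,:,0]<28)
    box=(205,165,370,245) if n=="top" else (190,140,300,215)
    mm=np.zeros_like(m); mm[box[1]:box[3],box[0]:box[2]]=m[box[1]:box[3],box[0]:box[2]]
    for c in big(mm,4):
        x,y,w,h=cv2.boundingRect(c); print(n,x,y,w,h,cv2.contourArea(c))
        P=ray(n,c[:,0,:],22)[:,:2].astype(np.float32)
        r=cv2.minAreaRect(P); print('  rect',r,'circ',cv2.minEnclosingCircle(P),'ell',cv2.fitEllipse(P))
# board outline in top
p=np.load("pics/top0.npz")['p'];H=hsv(p)
m=(H[:,:,2]<90); mm=np.zeros_like(m); mm[105:265,186:395]=m[105:265,186:395]
m2=cv2.morphologyEx(mm.astype(np.uint8),cv2.MORPH_OPEN,np.ones((5,5)))
for c in big(m2,2):
    P=ray("top",c[:,0,:],12)[:,:2].astype(np.float32); print('board',cv2.minAreaRect(P))
```

```text
top 310 192 44 45 1385.5
  rect ((509.9101257324219, -142.1038360595703), (90.03955078125, 90.62911987304688), 78.20915222167969) circ ((509.8223571777344, -141.74317932128906), 62.346527099609375) ell ((509.8029479980469, -141.74771118164062), (103.69994354248047, 104.6146469116211), 108.95703887939453)
top 223 180 42 42 1316.0
  rect ((540.0499267578125, 67.3097915649414), (98.93022918701172, 97.60893249511719), 0.5838546752929688) circ ((539.9088745117188, 67.25328063964844), 50.28151321411133) ell ((540.00146484375, 67.43061065673828), (97.66100311279297, 98.50839233398438), 100.60456848144531)
top 205 229 105 16 753.5
  rect ((454.44708251953125, 34.723846435546875), (35.179134368896484, 243.43862915039062), 0.612642228603363) circ ((454.44708251953125, 34.723854064941406), 122.9837875366211) ell ((452.5575866699219, 147.19790649414062), (28.839027404785156, 388.9782409667969), 176.32850646972656)
scene 223 140 77 48 1776.5
  rect ((448.47406005859375, -28.4942626953125), (207.56527709960938, 214.8644561767578), 39.51039505004883) circ ((440.334228515625, -35.2066764831543), 142.24610900878906) ell ((403.05230712890625, -22.993057250976562), (158.8355712890625, 262.1481628417969), 177.73406982421875)
scene 252 182 42 29 875.0
  rect ((541.436767578125, 69.03348541259766), (102.90362548828125, 100.2874984741211), 1.5908280611038208) circ ((541.635009765625, 70.14696502685547), 53.52449035644531) ell ((541.8054809570312, 69.22393035888672), (98.67259216308594, 103.5242919921875), 122.99386596679688)
scene 193 144 46 29 707.5
  rect ((512.295166015625, -139.6951141357422), (97.99072265625, 95.26902770996094), 78.2393798828125) circ ((511.6910095214844, -138.12286376953125), 63.80778884887695) ell ((512.0834350585938, -140.19317626953125), (105.87169647216797, 110.74554443359375), 125.70903015136719)
board ((583.8777465820312, -37.99864196777344), (432.27294921875, 273.10748291015625), 82.16169738769531)
```

```bash
cat >> h.py <<'E'
from scipy.spatial.transform import Rotation as Ro
def rel(x,y,z,yaw):
    s=manip.read_state(); R=Ro.from_euler('xyz',[np.pi,0,s['eef_rot'][2]]).as_matrix()
    d=R.T@(np.array([x,y,z])-s['eef_pos'])
    tw=-(yaw-s['eef_rot'][2]); tw=(tw+np.pi)%(2*np.pi)-np.pi
    print('clock',round(s['clock'],2),'pos',s['eef_pos'].round(1),'rot',s['eef_rot'].round(4),'F',s['wrist_force'].round(1),'gap',round(float(s['finger_gap']),1))
    print('delta',d.round(1),'twist',round(tw,4))
def wpose():
    s=manip.read_state(); T=np.eye(4);T[:3,:3]=Ro.from_euler('xyz',s['eef_rot']).as_matrix();T[:3,3]=s['eef_pos'];return T
CW=optics.get_calibration("wrist")
def wray(T,uv,z):
    M=T@CW['hand_eye']; uv=np.atleast_2d(uv).astype(float)
    d=(np.linalg.inv(CW['intrinsics'])@np.c_[uv,np.ones(len(uv))].T).T@M[:3,:3].T
    o=M[:3,3]; return o+d*((z-o[2])/d[:,2])[:,None]
E
python3 -c "
from h import *
rel(490.3,70.1,120,3.088)
p=np.load('pics/top0.npz')['p'];H=hsv(p)
print('glue',ray('top',[[412,172],[420,183],[437,163]],0).round(),ray('top',[437,163],130))
"
```

```text
clock 0.1 pos [159.7 526.1 218.9] rot [-3.1405e+00 -1.0000e-04  2.8468e+00] F [ 0.6  0.  -0.2] gap 94.0
delta [-448.8 -340.3   98.9] twist -0.2412
glue [[ 618. -342.    0.]
 [ 591. -360.    0.]
 [ 641. -405.    0.]] [[ 607.22124847 -355.62267759  130.        ]]
```

jog_arm(
  deltas="-45 -34 0 -0.024 80; -90 -68 10 -0.048 80; -135 -102 20 -0.072 80; -180 -136 30 -0.096 80; -225 -170 40 -0.12 80; -270 -204 55 -0.145 80; -315 -238 70 -0.17 80; -360 -272 85 -0.194 80; -405 -306 95 -0.218 80; -448.8 -340.3 98.9 -0.2412 80",
  squeeze=5,
)

```text
clock: 1.35
eef_pos: [490.9, 68.5, 119.8]
eef_rot: [-3.142, -0.001, 3.089]
wrist_force: [0.8, 1.1, 0.5]
finger_gap: 80.0
```

Run:
```python
from h import *
rel(490.3,70.1,120,3.088)
T=wpose(); p,d=optics.camera("wrist"); cv2.imwrite("pics/w1.png",p[:,:,::-1]); np.savez("pics/w1.npz",p=p,d=d,T=T)
```

```text
clock 1.35 pos [490.9  68.5 119.8] rot [-3.1415e+00 -1.0000e-03  3.0886e+00] F [0.8 1.1 0.5] gap 80.0
delta [ 0.7  1.6 -0.2] twist 0.0006
```

View pics/w1.png

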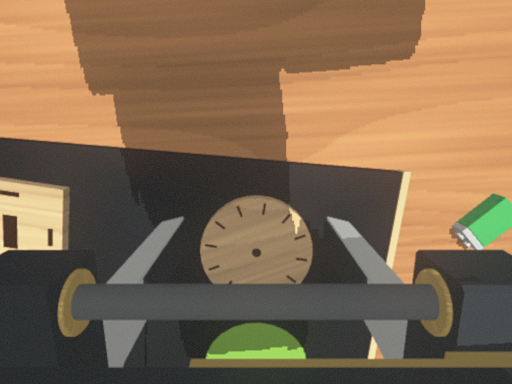

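Run:
```python
from h import *
z=np.load('pics/w1.npz');T=z['T'];p=z['p'];d=z['d']
print(wray(T,[[257,252.5],[200,250],[313,250],[257,195.5]],22).round(1))
print('depth',d[252,240],d[180,200])
# deck depth -> z
M=T@CW['hand_eye']
for u,v in [(240,262),(180,190),(250,100)]:
    X=np.linalg.inv(CW['intrinsics'])@[u,v,1]*d[v,u]; print((M@np.r_[X,1])[:3].round(1))
# green visible top arc
H=hsv(p);g=(H[:,:,0]>30)&(H[:,:,0]<50)&(H[:,:,1]>120)&(H[:,:,2]>60);g[:, :]&=True
c=[c for c in big(g,3) if cv2.boundingRect(c)[0]<320][0]; x,y,w,h=cv2.boundingRect(c);print(x,y,w,h)
pts=c[:,0,:];pts=pts[pts[:,1]<352];P=wray(T,pts,6)
A=np.c_[2*P[:,:2],np.ones(len(P))];s=np.linalg.lstsq(A,(P[:,:2]**2).sum(1),rcond=None)[0];print('circ',s[:2],np.sqrt(s[2]+s[:2]@s[:2]))
print(wray(T,[[x,y+h],[x+w,y+h]],6))
```

```text
[[540.4  67.6  22. ]
 [535.5  18.3  22. ]
 [540.6 116.3  22. ]
 [489.4  70.2  22. ]]
depth 282.82996 279.07312
[548.8  52.3  21.6]
[483.4   4.4  12.8]
[411.6  68.4  -0.6]
206 323 101 36
circ [673.17511301  59.4559835 ] 52.04019479486719
[[659.58554791  10.34517288   6.        ]
 [664.84161166 111.59436625   6.        ]]
```

jog_arm(
  deltas="0 0.3 12 0 80; 0 0.3 24 0 80; 0 0.3 36 0 80; 0 0.3 48 0 80; 0 0.3 60 0 80; 0 0.3 70 0 80; 0 0.3 79 0 80; 0 0.3 85 0 80; 0 0.3 89 0 80; 0 0.3 89 0 80",
)

```text
clock: 2.65
eef_pos: [490.4, 70.5, 31.4]
eef_rot: [-3.142, -0.0, 3.088]
wrist_force: [-0.6, -0.1, 0.4]
finger_gap: 80.3
```

Run:
```python
from h import *
rel(632.2,62.4,31,3.0886)
```

```text
clock 2.65 pos [490.4  70.5  31.4] rot [-3.1416e+00 -2.0000e-04  3.0880e+00] F [-0.6 -0.1  0.4] gap 80.3
delta [-142.1   -0.5    0.4] twist -0.0006
```

jog_arm(
  deltas="-6 0 0 0 80; -14 0 0 0 80; -24 -0.1 0 0 80; -36 -0.1 0 0 80; -50 -0.2 0 0 80; -64 -0.2 0 0 80; -78 -0.3 0 0 80; -92 -0.3 0 0 80; -103 -0.4 0 0 80; -110 -0.4 0 0 80",
)

```text
clock: 3.9
eef_pos: [600.8, 64.2, 31.4]
eef_rot: [-3.142, -0.0, 3.088]
wrist_force: [-0.7, -0.1, 1.4]
finger_gap: 79.7
```

Run:
```python
from h import *
rel(632.2,62.4,31,3.0886)
T=wpose(); p,d=optics.camera("wrist"); cv2.imwrite("pics/w2.png",p[:,:,::-1]); np.savez("pics/w2.npz",p=p,d=d,T=T)
p,d=optics.camera("top"); cv2.imwrite("pics/t2.png",p[:,:,::-1])
```

```text
clock 3.9 pos [600.8  64.2  31.4] rot [-3.1416e+00 -2.0000e-04  3.0879e+00] F [-0.7 -0.1  1.4] gap 79.7
delta [-31.5  -0.1   0.4] twist -0.0007
```

View pics/w2.png

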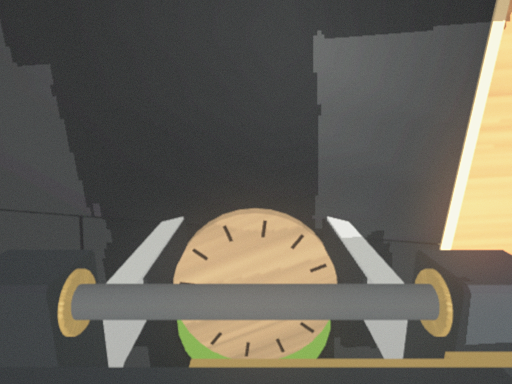

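View pics/t2.png

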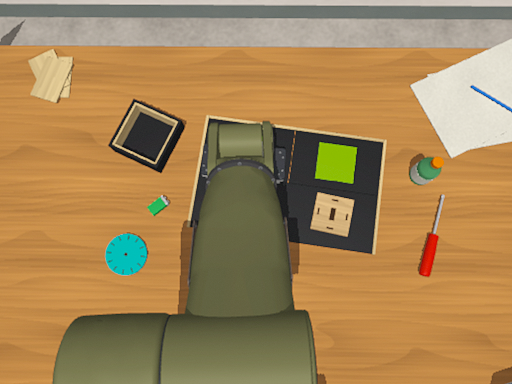

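Run:
```python
from h import *
T=np.load('pics/w2.npz')['T']
print(wray(T,[[255,208.5],[174,282],[336,282]],22).round(1))
```

```text
[[584.8  65.1  22. ]
 [627.4  15.   22. ]
 [632.4 110.4  22. ]]
```

jog_arm(
  deltas="-3 0 0 0 80; -6 0 0 0 80; -9 0 0 0 80; -12 0 0 0 80; -15 0 0 0 80; -18 0 0 0 80; -21 0 0 0 80; -24 0 0 0 80; -27 0 0 0 80; -29 0 0 0 80",
)

```text
clock: 5.25
eef_pos: [629.3, 62.7, 31.5]
eef_rot: [-3.142, -0.0, 3.088]
wrist_force: [-1.0, -1.1, -0.2]
finger_gap: 79.9
```

Run:
```python
from h import *
rel(632.2,62.4,31,3.0886)
T=wpose(); p,d=optics.camera("wrist"); cv2.imwrite("pics/w3.png",p[:,:,::-1]); np.savez("pics/w3.npz",p=p,d=d,T=T)
```

```text
clock 5.25 pos [629.3  62.7  31.5] rot [-3.1416 -0.      3.0879] F [-1.  -1.1 -0.2] gap 79.9
delta [-2.9 -0.1  0.5] twist -0.0007
```

View pics/w3.png

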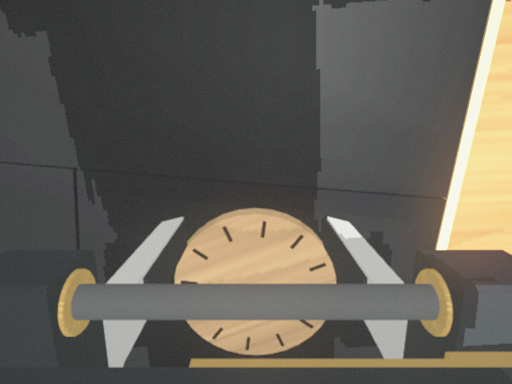

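jog_arm(
  deltas="-1 0 0 0 80; -2 0 0 0 80; -3 0 0 0 80; -3.5 0 0 0 80; -4 0 0 0 80; -4.5 0 0 0 80; -5 0 0 0 80; -5 0 0 0 80; -5 0 0 0 80; -5 0 0 0 80",
)

```text
clock: 6.55
eef_pos: [634.1, 62.4, 31.5]
eef_rot: [-3.142, -0.0, 3.088]
wrist_force: [0.6, 0.4, -0.2]
finger_gap: 80.0
```

```bash
cat >> h.py <<'E'
def wpts(T,d,uv):
    M=T@CW['hand_eye'];o=[]
    for u,v in uv:
        X=np.linalg.inv(CW['intrinsics'])@[u,v,1]*d[v,u]; o.append((M@np.r_[X,1])[:3].round(1))
    return o
E
python3 - <<'E'
from h import *
rel(632.2,62.4,31,3.0886)
z=np.load('pics/w3.npz');print('before',*wpts(z['T'],z['d'],[(255,215),(255,250),(220,270),(290,270),(255,345)]))
T=wpose(); p,d=optics.camera("wrist"); cv2.imwrite("pics/w4.png",p[:,:,::-1]); np.savez("pics/w4.npz",p=p,d=d,T=T)
print('after',*wpts(T,d,[(255,215),(255,250),(220,270),(290,270),(255,345)]))
E
```

```text
clock 6.55 pos [634.1  62.4  31.5] rot [-3.1416 -0.      3.088 ] F [ 0.6  0.4 -0.2] gap 80.0
delta [ 1.9 -0.1  0.5] twist -0.0006
before [617.2  63.4  21.9] [639.   62.2  20.3] [650.9  40.8  19.5] [652.5  82.2  20.7] [706.   58.7  16.3]
after [624.2  63.   15. ] [645.6  61.9  16.1] [657.6  40.   15.8] [659.8  82.4  16. ] [712.5  58.3  14.2]
```

View pics/w4.png

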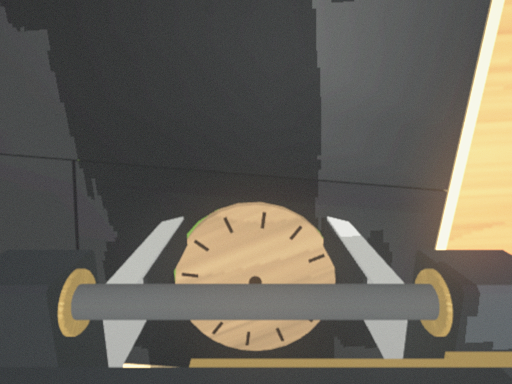

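jog_arm(
  deltas="1 0 -4 0 80; 3 0 -12 0 80; 6 0 -24 0 80; 10 0 -38 0 80; 14 0 -52 0 80; 20 0 -66 0 80; 28 0 -78 0 80; 34 0 -86 0 80; 36 0 -89 0 80; 36 0 -89 0 80",
)

```text
clock: 7.85
eef_pos: [598.1, 64.4, 120.5]
eef_rot: [3.142, -0.0, 3.088]
wrist_force: [0.1, -0.5, -0.3]
finger_gap: 80.0
```

Run:
```python
from h import *
rel(460.9,-131.8,120,2.936)
T=wpose(); p,d=optics.camera("wrist"); cv2.imwrite("pics/w5.png",p[:,:,::-1]); np.savez("pics/w5.npz",p=p,d=d,T=T)
```

```text
clock 7.85 pos [598.1  64.4 120.5] rot [ 3.1416 -0.      3.0881] F [ 0.1 -0.5 -0.3] gap 80.0
delta [ 126.5 -203.3    0.5] twist 0.1521
```

View pics/w5.png

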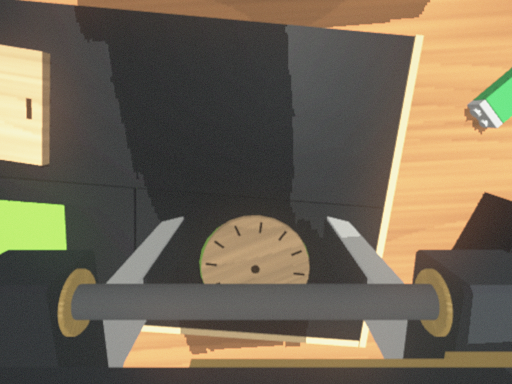

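Run:
```python
from h import *
z=np.load('pics/w5.npz');print(*wpts(z['T'],z['d'],[(255,222),(255,250),(215,255),(295,255),(240,275),(275,275),(150,200),(360,220),(255,345)]))
print(wray(z['T'],[255,269],16))
```

```text
[622.   63.2  16.2] [648.5  61.8  15.4] [651.5  25.7  15.2] [655.6  97.4  14.6] [672.1  46.9  15.5] [673.8  78.6  15.5] [598.9 -27.6  10.5] [626.8 156.1  11.2] [7.584e+02 5.590e+01 4.000e-01]
[[666.64199882  60.81596384  16.        ]]
```

jog_arm(
  deltas="8 -12 0 0.01 94; 22 -36 0 0.03 94; 38 -61 0 0.045 94; 55 -88 0 0.065 94; 72 -115 0 0.085 94; 88 -142 0 0.105 94; 103 -166 0 0.125 94; 116 -187 0 0.14 94; 126.5 -203.3 0 0.1521 94; 126.5 -203.3 0 0.1521 94",
)

```text
clock: 9.15
eef_pos: [460.1, -132.8, 120.4]
eef_rot: [-3.142, -0.0, 2.934]
wrist_force: [-0.5, -0.7, -0.1]
finger_gap: 93.7
```

Run:
```python
from h import *
rel(460.9,-131.8,120,2.936)
T=wpose(); p,d=optics.camera("wrist"); cv2.imwrite("pics/w6.png",p[:,:,::-1]); np.savez("pics/w6.npz",p=p,d=d,T=T)
```

```text
clock 9.15 pos [ 460.1 -132.8  120.4] rot [-3.1415e+00 -3.0000e-04  2.9336e+00] F [-0.5 -0.7 -0.1] gap 93.7
delta [-0.6  1.2  0.4] twist -0.0024
```

View pics/w6.png

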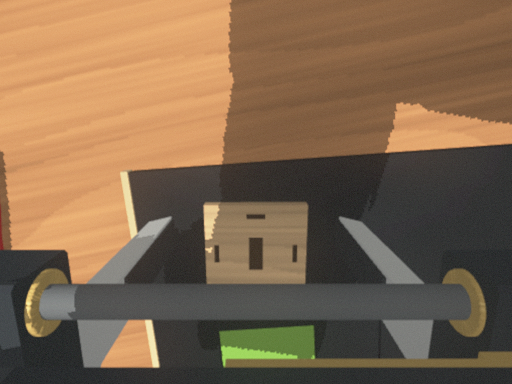

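Run:
```python
from h import *
z=np.load('pics/w6.npz');p=z['p'];T=z['T']
g=cv2.cvtColor(p,cv2.COLOR_RGB2GRAY)
for v in (212,225,245,265,278):
    r=g[v,190:325].astype(int); print(v,[190+i for i in np.where(np.abs(np.diff(r))>25)[0]])
for u in (212,240,275,300):
    r=g[190:220,u].astype(int); print(u,r)
```

```text
212 [np.int64(202), np.int64(203), np.int64(216), np.int64(217), np.int64(307)]
225 [np.int64(202), np.int64(203), np.int64(204), np.int64(212), np.int64(213), np.int64(306), np.int64(307)]
245 [np.int64(204), np.int64(218), np.int64(248), np.int64(262), np.int64(296), np.int64(305), np.int64(306)]
265 [np.int64(205), np.int64(248), np.int64(249), np.int64(261), np.int64(262), np.int64(304), np.int64(305)]
278 [np.int64(205), np.int64(206), np.int64(304), np.int64(305)]
212 [ 67  63  65  66  62  63  65  61  67  64  66  70 111 134 148 186 205 209
 207 207 208 205 200 196 202 203 205 205 206 212]
240 [ 50  45  53  49  52  47  52  50  52  48  47  62  89 106 106 118 121 125
 122 123 122 121 120 118 121 122 123 125 128 124]
275 [ 52  42  49  47  44  49  43  47  45  44  50  65  94 107 106 117 120 119
 124 122 118 116 111 116 121 125 120 126 129 128]
300 [ 43  48  43  43  46  47  43  43  52  47  47  63  93 105 108 115 123 123
 117 118 119 116 112 116 119 125 121 126 128 127]
```

Run:
```python
from h import *
T=np.load('pics/w6.npz')['T']
L=wray(T,[[203.3,225],[206,278]],22);R=wray(T,[[307.2,225],[305,278]],22);N=wray(T,[[212,204.8],[300,204.8]],22)
for X in (L,R,N): print(X.round(1), np.arctan2(*(X[1]-X[0])[[1,0]]))
print('width',np.hypot(*(L-R)[0,:2]),np.hypot(*(L-R)[1,:2]))
H=wray(T,[[255.5,253.5]],22); print('hub',H)
Rm=T[:3,:3]
for X in (L,R,N,H): print((X-T[:3,3])@Rm)
```

```text
[[ 475.1 -181.1   22. ]
 [ 523.8 -190.7   22. ]] -0.19589090051887026
[[ 493.4  -94.3   22. ]
 [ 541.9 -104.6   22. ]] -0.20983599712574935
[[ 459.2 -169.6   22. ]
 [ 474.5  -97.2   22. ]] 1.3634249836090877
width 88.70154906350386 88.00953020899642
hub [[ 509.89243577 -142.84371549   22.        ]]
[[-24.67973191 -44.11720462  98.41317266]
 [-74.30525684 -43.51873522  98.3970512 ]]
[[-24.62231293  44.58432577  98.40910781]
 [-74.23153353  44.49076402  98.3930235 ]]
[[ -6.78191482 -36.14826778  98.41861019]
 [ -6.73908664  37.85977989  98.41521704]]
[[-50.8320477    0.47506585  98.40263842]]
```

```bash
python3 -c "
from h import *
rel(509.9,-142.4,30,2.937)"
```

```text
clock 9.2 pos [ 460.6 -132.2  120.5] rot [ 3.1415e+00 -1.0000e-04  2.9345e+00] F [0.5 0.1 0.4] gap 94.0
delta [-50.3   0.2  90.5] twist -0.0025
```

jog_arm(
  deltas="-5 0 8 0 94; -13 0 18 0 94; -22 0 28 0 94; -31 0 38 0 94; -40 0 48 0 94; -46 0 57 0 94; -50 0 64 0 94; -50.2 0 68 -0.001 94; -50.2 0 70 -0.001 94; -50.2 0 70 -0.001 94",
)

```text
clock: 10.45
eef_pos: [510.1, -142.1, 50.7]
eef_rot: [-3.142, 0.0, 2.937]
wrist_force: [1.0, -0.5, -0.2]
finger_gap: 94.2
```

```bash
python3 -c "
from h import *
rel(509.9,-142.4,30,2.937)
T=wpose(); p,d=optics.camera('wrist'); cv2.imwrite('pics/w7.png',p[:,:,::-1])
rel(509.9,-142.4,30,2.937)
"
```

```text
clock 10.45 pos [ 510.1 -142.1   50.7] rot [-3.1416e+00  2.0000e-04  2.9368e+00] F [ 1.  -0.5 -0.2] gap 94.2
delta [ 0.1 -0.3 20.7] twist -0.0002
clock 10.5 pos [ 510.2 -142.2   50.8] rot [-3.1415e+00  4.0000e-04  2.9368e+00] F [ 0.7 -0.1  0.8] gap 94.0
delta [ 0.2 -0.3 20.8] twist -0.0002
```

View pics/w7.png

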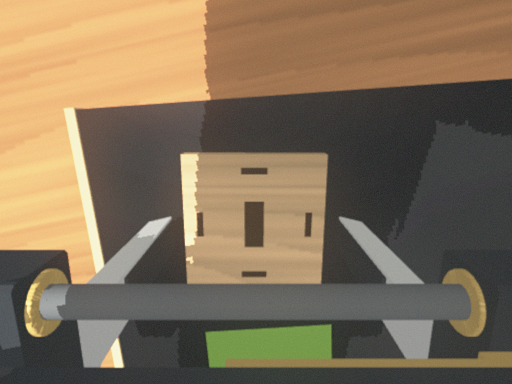

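jog_arm(
  deltas="0 -0.3 3 0 94; 0 -0.3 6 0 94; 0 -0.3 9 0 94; 0 -0.3 12 0 94; 0 -0.3 14 0 94; 0 -0.3 16 0 94; 0 -0.3 18 0 94; 0 -0.3 20 0 94; 0 -0.3 20.5 0 94; 0 -0.3 20.5 0 94",
  squeeze=5,
)

```text
clock: 11.75
eef_pos: [510.1, -142.4, 30.1]
eef_rot: [-3.142, -0.0, 2.937]
wrist_force: [-0.8, -0.1, -1.0]
finger_gap: 94.5
```

No contact force; close lightly.

jog_arm(
  deltas="0 0 0 0 91; 0 0 0 0 89; 0 0 0 0 87; 0 0 0 0 85; 0 0 0 0 85; 0 0 0 0 85; 0 0 0 0 85; 0 0 0 0 85; 0 0 0 0 85; 0 0 0 0 85",
  squeeze=5,
)

```text
clock: 13.0
eef_pos: [510.1, -142.5, 30.1]
eef_rot: [-3.142, 0.0, 2.937]
wrist_force: [-0.2, -0.4, 2.2]
finger_gap: 87.7
```

```bash
python3 -c "
from h import *
rel(638.6,-155.8,30,3.005)
T=wpose(); p,d=optics.camera('wrist'); cv2.imwrite('pics/w8.png',p[:,:,::-1]);np.savez('pics/w8.npz',p=p,d=d,T=T)
"
```

```text
clock 13.0 pos [ 510.1 -142.5   30.1] rot [-3.1415e+00  1.0000e-04  2.9369e+00] F [-0.2 -0.4  2.2] gap 87.7
delta [-1.285e+02  1.310e+01  1.000e-01] twist -0.0681
```

View pics/w8.png

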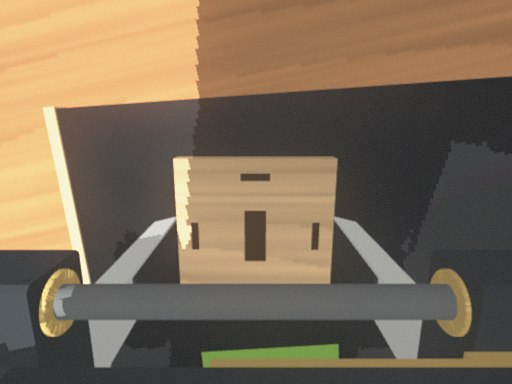

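jog_arm(
  deltas="-4 0.4 0 -0.002 85; -12 1.2 0 -0.006 85; -24 2.4 0 -0.012 85; -37 3.7 0 -0.02 85; -50 5.1 0 -0.03 85; -63 6.4 0 -0.04 85; -76 7.7 0 -0.05 85; -88 8.9 0 -0.06 85; -97 9.8 0 -0.068 85; -100 10.2 0 -0.068 85",
)

```text
clock: 14.3
eef_pos: [610.6, -152.7, 29.7]
eef_rot: [3.142, -0.0, 3.005]
wrist_force: [-1.8, -0.3, 0.6]
finger_gap: 87.8
```

```bash
python3 -c "
from h import *
rel(638.6,-155.8,30,3.005)
T=wpose(); p,d=optics.camera('wrist'); cv2.imwrite('pics/w9.png',p[:,:,::-1]);np.savez('pics/w9.npz',p=p,d=d,T=T)
"
```

```text
clock 14.3 pos [ 610.6 -152.7   29.7] rot [ 3.1416e+00 -1.0000e-04  3.0051e+00] F [-1.8 -0.3  0.6] gap 87.8
delta [-28.2   0.8  -0.3] twist 0.0001
```

View pics/w9.png

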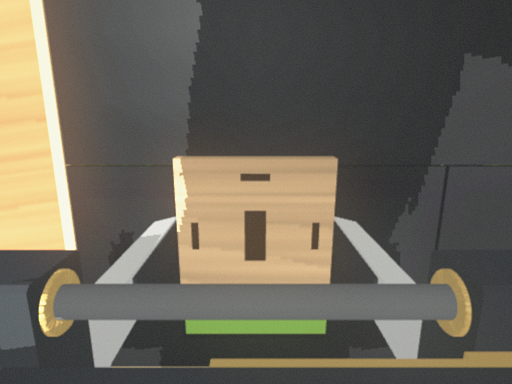

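Run:
```python
from h import *
z=np.load('pics/w9.npz');p=z['p'];T=z['T'];H=hsv(p)
g=(H[:,:,0]>30)&(H[:,:,0]<55)&(H[:,:,1]>120)&(H[:,:,2]>60)
for v in (322,326,330,332,333,334,335): 
    w=np.where(g[v,150:380])[0]; print(v,w.min()+150 if len(w) else None,w.max()+150 if len(w) else None)
w=np.where(g[v-9])[0]
Rm=T[:3,:3]
t=lambda uv,zz:((wray(T,uv,zz)-T[:3,3])@Rm).round(1)
print('far',t([[200,334],[256,334],[312,334]],6)); print('sides',t([[186,328],[326.5,328]],6))
print('hub',t([[255.3,236]],22)); 
print('near top edge, sides',t([[255,158.5],[178.5,240],[334,240]],22))
```

```text
322 186 325
326 186 325
330 186 324
332 186 324
333 186 323
334 None None
335 None None
far [[-75.1 -36.5  23.7]
 [-75.1   0.8  23.7]
 [-75.1  38.   23.7]]
sides [[-70.6 -45.6  23.7]
 [-70.5  47.4  23.7]]
hub [[0.3 0.2 7.7]]
near top edge, sides [[ 44.2   0.    7.7]
 [ -2.1 -43.2   7.7]
 [ -2.   44.7   7.7]]
```

jog_arm(
  deltas="-3 0.1 0 0 85; -7 0.2 0 0 85; -12 0.3 0 0 85; -17 0.5 0 0 85; -22 0.6 0 0 85; -26 0.7 0 0 85; -28 0.7 0 0 85; -28.5 0.7 0 0 85; -28.5 0.7 0 0 85; -28.5 0.7 0 0 85",
)

```text
clock: 15.6
eef_pos: [638.3, -156.0, 30.1]
eef_rot: [-3.142, -0.0, 3.005]
wrist_force: [-0.5, 1.1, -1.1]
finger_gap: 88.0
```

```bash
python3 -c "
from h import *
rel(638.6,-155.8,30,3.005)
T=wpose(); p,d=optics.camera('wrist'); cv2.imwrite('pics/w10.png',p[:,:,::-1]);np.savez('pics/w10.npz',p=p,d=d,T=T)
print(*wpts(T,d,[(255,165),(200,180),(310,180),(225,250),(290,250)]))
"
```

```text
clock 15.6 pos [ 638.3 -156.    30.1] rot [-3.1416 -0.      3.0049] F [-0.5  1.1 -1.1] gap 88.0
delta [-0.3  0.2  0.1] twist -0.0001
[ 598.  -150.4   22.2] [ 602.1 -181.    22.1] [ 609.9 -122.2   23.5] [ 644.4 -174.1   21.6] [ 649.4 -137.2   21.7]
```

View pics/w10.png

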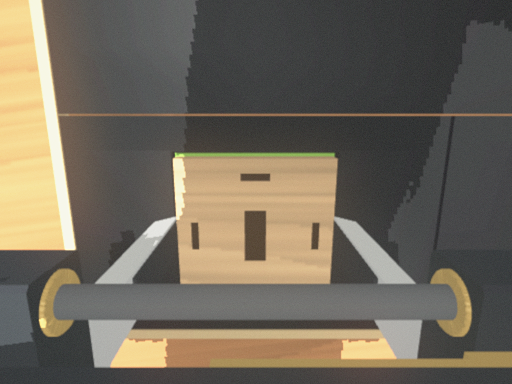

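Run:
```python
from h import *
z=np.load('pics/w10.npz');p=z['p'];T=z['T']
for u in (190,255,320): print(p[147:162,u].tolist())
Rm=T[:3,:3]
t=lambda uv,zz:((wray(T,uv,zz)-T[:3,3])@Rm).round(1)
print(t([[174.5,152.2],[334.5,152.2]],12),t([[255,152.2]],6),t([[255,155.5]],12),t([[255,158.5]],22))
```

```text
[[72, 66, 57], [72, 66, 61], [75, 70, 63], [73, 68, 61], [70, 66, 55], [91, 100, 65], [128, 156, 83], [146, 186, 92], [148, 180, 94], [161, 160, 101], [171, 145, 107], [179, 149, 114], [192, 159, 120], [198, 165, 125], [197, 167, 127]]
[[62, 60, 56], [66, 57, 56], [64, 61, 57], [66, 62, 60], [65, 64, 57], [84, 94, 60], [125, 156, 81], [145, 185, 93], [150, 182, 95], [157, 159, 100], [165, 141, 106], [178, 151, 116], [191, 161, 122], [194, 163, 124], [193, 162, 123]]
[[67, 66, 62], [61, 58, 55], [66, 62, 58], [63, 62, 56], [65, 62, 58], [86, 98, 65], [120, 153, 77], [142, 183, 91], [145, 178, 92], [155, 157, 101], [167, 142, 110], [177, 146, 115], [188, 156, 120], [190, 160, 123], [191, 159, 123]]
[[ 46.4 -45.2  18.1]
 [ 46.4  44.7  18.1]] [[45.7  0.  24.1]] [[44.5  0.  18.1]] [[44.1  0.   8.1]]
```

jog_arm(
  deltas="0 0 0 0 89; 0 0 0 0 92; 0 0 0 0 94; 0 0 0 0 94; 0 0 0 0 94; 0 0 0 0 94; 0 0 0 0 94; 0 0 0 0 94; 0 0 0 0 94; 0 0 0 0 94",
)

```text
clock: 16.9
eef_pos: [638.4, -155.9, 30.1]
eef_rot: [-3.142, -0.0, 3.005]
wrist_force: [-0.2, -0.2, -0.2]
finger_gap: 94.2
```

```bash
python3 -c "
from h import *
T=wpose(); p,d=optics.camera('wrist'); cv2.imwrite('pics/w11.png',p[:,:,::-1]);np.savez('pics/w11.npz',p=p,d=d,T=T)
print(*wpts(T,d,[(255,165),(200,180),(310,180),(225,250),(290,250),(200,270),(310,270)]))
"
```

```text
[ 599.1 -150.5   15.5] [ 603.3 -182.4   15.3] [ 611.7 -121.    15.4] [ 647.2 -175.1   15. ] [ 652.  -136.9   15.9] [ 657.6 -191.9   15.8] [ 666.5 -126.4   15.8]
```

View pics/w11.png

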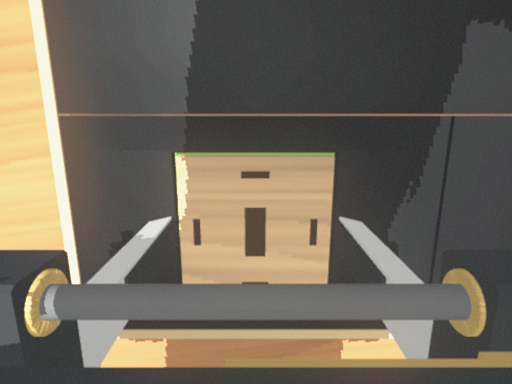

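jog_arm(
  deltas="0 0 -5 0 94; 0 0 -18 0 94; 0 0 -35 0 94; 0 0 -55 0 94; 10 0 -80 0 94; 30 0 -105 0 94; 60 0 -130 0 94; 95 0 -150 0 94; 125 0 -160 0 94; 140 0 -160 0 94",
)

```text
clock: 18.2
eef_pos: [499.0, -136.8, 192.5]
eef_rot: [-3.141, 0.003, 3.005]
wrist_force: [0.2, -0.6, 0.3]
finger_gap: 94.0
```

jog_arm(
  deltas="20 20 0 0 94; 40 60 0 0 94; 60 110 0 0 94; 80 160 0 0 94; 95 210 0 0 94; 110 260 0 0 94; 120 310 0 0 94; 125 350 0 0 94; 125 360 0 0 94; 125 360 0 0 94",
)

```text
clock: 19.45
eef_pos: [425.0, 236.7, 190.6]
eef_rot: [3.141, 0.0, 3.006]
wrist_force: [-0.1, -0.8, -1.3]
finger_gap: 94.3
```

Run:
```python
from h import *
s=manip.read_state();print(s['clock'],s['eef_pos'],s['joints'].round(2))
for n in ("scene","top"):
    p,d=optics.camera(n); cv2.imwrite(f"pics/{n}9.png",cv2.resize(p[:,:,::-1],(800,600)))
    np.savez(f"pics/{n}9.npz",p=p,d=d)
```

```text
19.45 [424.96313649 236.69818146 190.56690301] [ 0.43  0.19  1.73 -0.    1.22 -1.  ]
```

View pics/scene9.png

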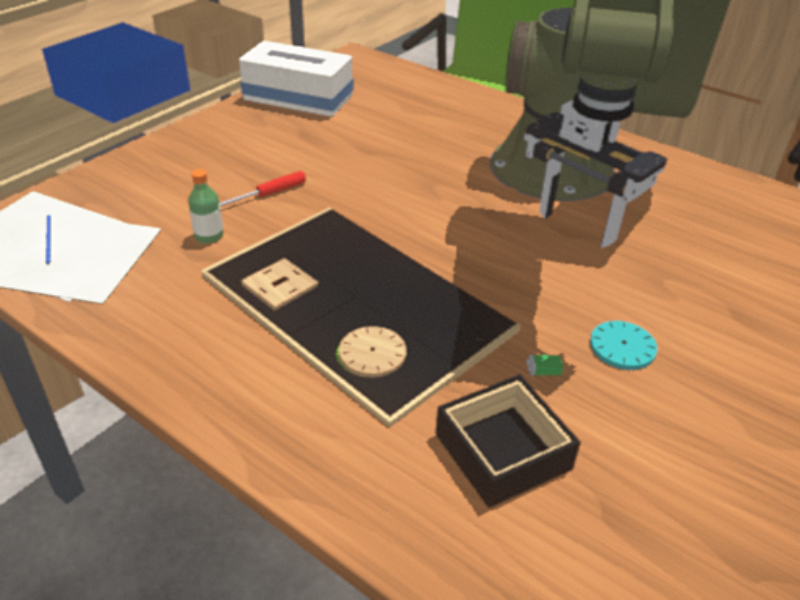

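View pics/top9.png

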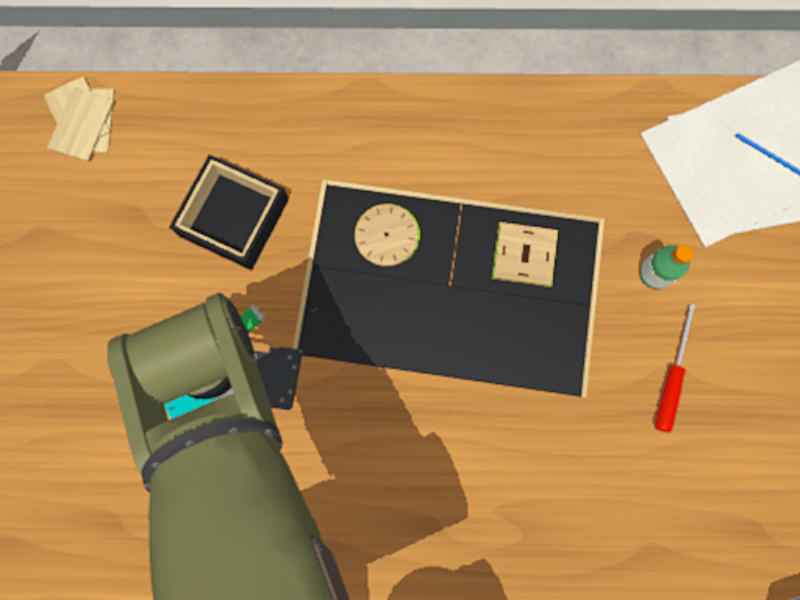

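Run:
```python
from h import *
for n,pts in (("top",{'dial':[247,150],'cover':[336,162]}),("scene",{'dial':[238,225],'cover':[179,181]})):
    z=np.load(f"pics/{n}9.npz");d=z['d'];c=C[n]
    for k,(u0,v0) in pts.items():
        P=[]
        r=15 if n=="top" else 9
        for v in range(v0-r,v0+r+1):
            for u in range(u0-r,u0+r+1):
                if (u-u0)**2+(v-v0)**2<=r*r: P.append(c['R'].T@(np.linalg.inv(c['intrinsics'])@[u,v,1]*d[v,u]-c['t']))
        P=np.array(P);A=np.c_[P[:,:2]-P[:,:2].mean(0),np.ones(len(P))];s=np.linalg.lstsq(A,P[:,2],rcond=None)[0]
        print(n,k,'slope',s[:2].round(4),'z',s[2].round(2))
z=np.load("pics/top9.npz");H=hsv(z['p']);m=(H[:,:,2]>120)&(H[:,:,0]<27)&(H[:,:,1]<170)
mm=np.zeros_like(m);mm[125:190,220:288]=m[125:190,220:288];mm[138:190,305:372]=m[138:190,305:372]
for c in big(mm,2,500):
    P=ray("top",c[:,0,:],16)[:,:2].astype(np.float32);print(cv2.minAreaRect(P))
```

```text
top dial slope [-2.6383 -0.3106] z 28.76
top cover slope [-0.8909  0.5651] z 17.56
scene dial slope [0.703  0.5603] z 19.47
scene cover slope [0.4931 0.5499] z 19.13
((637.5044555664062, -155.08062744140625), (89.26180267333984, 91.54534149169922), 82.27662658691406)
((667.4807739257812, 62.26163864135742), (98.6617660522461, 95.32476043701172), 0.5170806050300598)
```

Run:
```python
from h import *
def pl(n,f,pts,r,Rm,t):
    d=np.load(f)['d']
    K=C[n]['intrinsics'] if n!='wrist' else CW['intrinsics']
    for k,(u0,v0) in pts.items():
        P=[]
        for v in range(v0-r,v0+r+1):
            for u in range(u0-r,u0+r+1):
                if (u-u0)**2+(v-v0)**2<=r*r and d[v,u]>0: P.append(Rm.T@(np.linalg.inv(K)@[u,v,1]*d[v,u]-t))
        P=np.array(P)
        for _ in range(4):
            P=P[np.abs(P[:,2]-np.median(P[:,2]))<8]
            A=np.c_[P[:,:2]-P[:,:2].mean(0),np.ones(len(P))];s=np.linalg.lstsq(A,P[:,2],rcond=None)[0]
            e=P[:,2]-A@s; P=P[np.abs(e)<3*e.std()+.01]
        print(n,k,len(P),'slope',s[:2].round(4),'z',s[2].round(2),'sd',e.std().round(2))
pl("top","pics/top9.npz",{'dial':[247,150],'cover':[336,162],'deck':[280,195]},15,C['top']['R'],C['top']['t'])
pl("scene","pics/scene9.npz",{'dial':[238,225],'cover':[179,181]},9,C['scene']['R'],C['scene']['t'])
```

```text
top dial 699 slope [ 0.0088 -0.0069] z 16.05 sd 2.17
top cover 701 slope [-0.0057  0.0021] z 15.95 sd 2.04
top deck 704 slope [-0.0053 -0.0027] z 11.9 sd 2.1
scene dial 252 slope [0.0054 0.0155] z 16.42 sd 1.33
scene cover 249 slope [-0.0033  0.0063] z 16.1 sd 1.42
```

Both parts lie flat with their tops at z = 16, which is 4 mm above the deck. Nothing is touching them, so I'm handing the job in.

```bash
python3 -c "
from cell import workorder
print(workorder.sign_off())"
```

```text
the job is handed in; nothing more can be done
None
```

Both parts are in their nests, and I handed the job in at about 19.5 s of the 67 s allowed.

- **Dial:** I pushed it across the deck with the open fingers set as a V, and it dropped into the round nest.
- **Cover:** I held it lightly by its sides with a 5 N grip, slid it along the deck with a small turn, and let it drop into the square nest.

**Last checks:**
- **Height:** plane fits in the top and scene cameras put both part tops at z = 16.0–16.4 mm, against 16 mm expected. The deck measured 11.9 mm.
- **Flatness:** the fitted slopes were 0.016 or less, which is within the depth noise.
- **Surroundings:** in the last pictures the battery, box, glue and screwdriver look unmoved, judged by eye. The arm stood clear of everything.
- **Force:** the wrist forces read after each move stayed under 3 N.

**Disagreements:** my first depth fit gave nonsense slopes and heights because I had not filtered out bad depth readings. Filtering fixed it. Depth from the wrist camera read the part tops about 0.5 mm low, which is within its calibration.

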